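# Make up two sampling kits

## Robot

A 6-joint arm with a two-finger parallel gripper is mounted at the origin on a cart in front of the work surface, level with it; the furniture and walls round the work are solid. World frame = base frame: x ahead of the robot, y to its left, z up, the work surface at z = 0. Lengths are in m, angles in rad, forces in N, time in s.
With the tool pointing down it reaches from about 0.25 to 0.8 m from the base axis. Payload 3.9 kg.
Tool frame: the origin (TCP) lies midway between the tips of the shut fingers; the grasp point (between the pads) lies 19 mm behind it; x points along the fingers, z is the direction in which the jaws open and shut, and the axes are right-handed (so a half turn about x gives the same grasp; the last joint's range is limited). The gripper opens to 85 mm and grips with 20 to 120 N. Pads are 22 mm wide; open, the fingers measure 114 mm over their backs; the gripper's body (76 mm by 85 mm) begins 54 mm behind the grasp point. The pads swing forward as they close: fully open they stand 13 mm farther back than shut.
Start: joints at [1.241, 0.26, -0.138, 1.173, 0, 1.571], TCP at [0.17, 0.497, 0.231] pointing down, gripper open.
Joint ranges: [-2.78, 2.78], [-0.83, 1.72], [-1.28, 1.37], [-1.9, 2.12], [-1.57, 1.48], [-3.14, 3.14]. Speed limits (rad/s): [2.57, 2.57, 3.14, 3.14, 3.14, 3.14].

## Interface

Orientations are given as a unit quaternion [x, y, z, w].
In Python, from plant import get_obs, get_image, camera_model, close_job gives the robot as it stands.
- The arm moves only by the tool send_rows, never from a script. Its argument "plan" is a list of rows, each a list of 7 numbers: the turn, a rotation vector about the world's x, y, z in units of 0.1 rad (1.0 is 0.1 rad), then the shift along the world's x, y, z in units of 0.02 m (1.0 is 0.02 m), then the opening, from 0 (shut) to 1 (fully open). In form: [[rx, ry, rz, dx, dy, dz, jaw], ...]. A call has 1 to 10 rows; each row shifts and turns the commanded pose from where the row before left it; what a row does not reach is not made up. A row lasts 1/10 s, in which the tool goes at most 50 mm and 8.59 degrees, less where a joint would pass 70% of its speed; a pose out of reach is approached as far as the arm can. A call with a number of a shift or a turn outside -1 to 1 is refused whole. A call with a gripper value outside its range is refused whole. The fingers move at their own pace and stop on an object; the grip force is fixed at half the most. Time passes only in rows, so rows that do not move let the fingers close. It gives the time, the measured TCP pose, the force and the opening at its end, in the units of the state.
- get_obs(): the state, without advancing time (a new reading comes with each control period).
- get_image(name): name is "scene" or "top" or "wrist"; returns (picture, depth): 384x512x3 uint8, blue, green, red; 384x512 float32, m along the optical axis (not along the pixel's ray), 0 where there is no reading.
- camera_model(name): a dict with "mtx" (3x3 intrinsics, pixels), "dist" ([k1, k2, p1, p2, k3] as OpenCV has them; the pictures are not rectified), "extrinsics" (4x4, takes a point from world to camera coordinates). Camera axes: x right, y down, z forward; pixel columns grow to the right and rows downward; lengths in m; the calibration is good to about 2 mm. A picture is of the moment at which its call begins: read the wrist's pose just before it. camera_model takes no time and is no camera call; for the wrist camera it gives the pose at the moment of the call.
- close_job(): hands the job in, once; it reports no verdict.
The state is a dict: "time": time; "qpos": joint angles; "qvel": joint speeds; "effort": joint torques, N m; "position": TCP position; "orientation": TCP orientation; "contact_force": force on the tool from outside, world axes, zero at the start; "moment": the same for the moment, N m; "opening": finger opening in m.
Only numpy, scipy, OpenCV 4.12 (cv2) and the standard library are available. Lean on these libraries where they do the work, as an engineer would, in place of code of your own. Each camera call takes 0.05 s, during which the arm holds its last target.

## Task

Make up the two sampling kits from the stock that stands in a loose row on the open bench just behind the trays (the bottles at the back by the wall are not for this). In the blue tray, stand the brown bottle in the middle well and the red-capped and white-capped vials in the two end wells, one in each, either way round; in the yellow tray, stand the small blue-capped white bottle in the middle well and the blue-capped vial in the free end well beside it. Everything must stand upright on the floor of its well; the weight already packed in the yellow tray stays in its well, and the stamp and the cup stay where they are.

Things in the scene. Friction and masses are not known exactly. Their poses are not given: they have to be found in the camera images.
- tray_blue: blue plastic kit tray, fixed, 80 (x) x 190 (y) x 16 mm high, a lug at each end. Origin: centre of underside, y along its length, z up. Three open grey-lined wells in a row, each 74 mm wide in x: middle 74 mm long at y = 0, ends 52 mm long, centred at y = +66 and -66 mm. Well floor 4 mm above the table, 3 mm walls rising 12 mm above it. Empty at the start.
- tray_yellow: yellow plastic kit tray, fixed, 80 (x) x 190 (y) x 16 mm high, a lug at each end. Origin: centre of underside, y along its length, z up. Three open grey-lined wells in a row, each 74 mm wide in x: middle 74 mm long at y = 0, ends 52 mm long, centred at y = +66 and -66 mm. Well floor 4 mm above the table, 3 mm walls rising 12 mm above it. The end well at y = -66 mm already holds the steel weight.
- amber_bottle: the brown (amber) sample bottle with a black screw cap, 54 mm diameter, 80 mm high, standing upright; the body is straight-sided from 10 to 55 mm height. Origin: centre of its underside, z up along its axis. It stands in the row behind the trays; bottles by the back wall are fixed scenery
- white_bottle: the small white sample bottle with a blue screw cap and a green band, 44 mm diameter, 66 mm high, standing upright; the body is straight-sided from 10 to 42 mm height. Origin: centre of its underside, z up along its axis. It stands in the row behind the trays; bottles by the back wall are fixed scenery
- vial_red: sample vial with a red snap cap and white contents, 25 mm diameter, 50 mm high (cap: the top 10 mm), 18 g or so, standing upright; its sides can be gripped at any height. Origin: centre of its underside, z up along its axis
- vial_blue: sample vial with a blue snap cap and white contents, 25 mm diameter, 50 mm high (cap: the top 10 mm), 18 g or so, standing upright; its sides can be gripped at any height. Origin: centre of its underside, z up along its axis
- vial_white: sample vial with a white snap cap and pink contents, 25 mm diameter, 50 mm high (cap: the top 10 mm), 18 g or so, standing upright; its sides can be gripped at any height. Origin: centre of its underside, z up along its axis
- weight: steel calibration weight with a knob on top, 27 mm diameter, 40 mm high, standing in the end well of the yellow tray; it stays there. Origin: centre of its underside
- date_stamp: hand stamp with red handle and black foot, 27 x 36 x 71 mm high, standing beside the trays; not part of the kits, leave alone. Origin: centre of its underside
- cup: small open frosted plastic cup, 49 mm diameter, 38 mm high, standing beside the trays; not part of the kits, leave alone. Origin: centre of its underside
Not all that is in view belongs to the job. What is shaped like the vial_white but purple is not meant. Leave any pink look-alike of the white_bottle alone.

How it is judged:
At the end, for the whole second after the job is handed in: Both bottles, three vials and the weight stand in their named wells: upright (0.12 rad), at rest, origin within 5 mm of the floor, off the well centre by at most 13 mm (amber), 18 (white bottle), vials 16 along and 27 across, weight 15 and 27. Stamp and cup moved under 30 mm (x of amber_bottle in the frame of tray_blue between -0.013 and 0.013 m and y of amber_bottle in the frame of tray_blue between -0.013 and 0.013 m and z of amber_bottle in the frame of tray_blue between 0 and 0.009 m and angle between each of amber_bottle, vial_red, vial_white, white_bottle, vial_blue, weight's own z axis and vertical below 0.12 rad and linear speed of each of amber_bottle, vial_red, vial_white, white_bottle, vial_blue, weight below 0.02 m/s and x of vial_red in the frame of tray_blue between -0.027 and 0.027 m and (y of vial_red in the frame of tray_blue between -0.082 and -0.05 m or y of vial_red in the frame of tray_blue between 0.05 and 0.082 m) and z of vial_red in the frame of tray_blue between 0 and 0.009 m and x of vial_white in the frame of tray_blue between -0.027 and 0.027 m and (y of vial_white in the frame of tray_blue between -0.082 and -0.05 m or y of vial_white in the frame of tray_blue between 0.05 and 0.082 m) and z of vial_white in the frame of tray_blue between 0 and 0.009 m and horizontal distance between vial_red and vial_white above 0.08 m and x of white_bottle in the frame of tray_yellow between -0.018 and 0.018 m and y of white_bottle in the frame of tray_yellow between -0.018 and 0.018 m and z of white_bottle in the frame of tray_yellow between 0 and 0.009 m and x of vial_blue in the frame of tray_yellow between -0.027 and 0.027 m and y of vial_blue in the frame of tray_yellow between 0.05 and 0.082 m and z of vial_blue in the frame of tray_yellow between 0 and 0.009 m and x of weight in the frame of tray_yellow between -0.027 and 0.027 m and y of weight in the frame of tray_yellow between -0.081 and -0.051 m and z of weight in the frame of tray_yellow between 0 and 0.009 m and distance of each of date_stamp, cup from where it was at the start of the episode below 0.03 m); the robot touches nothing.
It fails at once if the stamp or the cup is pushed more than 30 mm away (distance of any of date_stamp, cup from where it was at the start of the episode above 0.03 m).
It fails at once if the weight is taken or thrown out of its well (distance of weight from where it was at the start of the episode above 0.06 m).
It also fails if it takes over 112 s, if anything falls off the work surface, if the arm or the gripper's body presses on something with over 40 N, if the wrist force passes 120 N, or if a joint passes its speed limit or range.

## Working session

There is one attempt and no reset: what is moved stays moved. The work goes in short steps, Python scripts to look and compute and a tool call to move; the robot and the scene stay as the last step left them, time stands still between calls to the robot, and variables do not carry over. Pictures are saved under pics/ and viewed, and the job is handed in when it is done.

Besides the shell and the picture viewer there is one more tool, called after "Call:" as name([rows], argument=value, ...), one row to a line, values as JSON. send_rows: Moves the arm, as the interface text tells. Its arguments: {"type":"object","properties":{"plan":{"type":"array","items":{"type":"array","items":{"type":"number"}}}},"required":["plan"]}

```bash
mkdir -p pics; ls
cat > h.py <<'E'
import numpy as np,cv2
from plant import get_obs,get_image,camera_model,close_job
def shot(name,tag):
    m=camera_model(name); im,d=get_image(name)
    cv2.imwrite(f'pics/{tag}.png',im); np.savez(f'pics/{tag}.npz',im=im,d=d,K=m['mtx'],D=np.array(m['dist']),T=m['extrinsics'])
    return im,d,m
def cloud(tag):
    z=np.load(f'pics/{tag}.npz'); d=z['d'];h,w=d.shape
    u,v=np.meshgrid(np.arange(w),np.arange(h))
    p=cv2.undistortPoints(np.stack([u,v],-1).reshape(-1,1,2).astype(np.float64),z['K'],z['D']).reshape(h,w,2)
    P=np.dstack([p*d[...,None],d]); T=z['T']
    W=(P-T[:3,3])@T[:3,:3]
    W[d<=0]=np.nan
    return z['im'],W
E
python3 - <<'E'
from h import *
for n in('scene','top','wrist'):
    im,d,m=shot(n,n+'0'); print(n,m['extrinsics'].round(3).tolist(),m['mtx'][0][0])
print(get_obs())
E
```

```text
pics
scene [[0.688, -0.726, 0.004, -0.379], [-0.453, -0.433, -0.78, 0.27], [0.567, 0.535, -0.626, 1.251], [0.0, 0.0, 0.0, 1.0]] 483.844602375751
top [[-0.017, -1.0, -0.019, 0.019], [-0.981, 0.021, -0.194, 0.541], [0.195, 0.015, -0.981, 1.042], [0.0, 0.0, 0.0, 1.0]] 369.6058149808013
wrist [[0.325, 0.946, -0.001, -0.524], [0.899, -0.308, 0.31, -0.04], [0.293, -0.101, -0.951, 0.38], [0.0, 0.0, 0.0, 1.0]] 298.0958589379515
{'time': 0.15, 'qpos': array([ 1.24100914e+00,  2.60537511e-01, -1.39048632e-01,  1.17272108e+00,
       -2.22773881e-05,  1.57078236e+00]), 'qvel': array([ 2.54079584e-03, -2.54959511e-03,  5.80934518e-03,  4.91657161e-05,
       -1.26051759e-03, -2.46998020e-04]), 'effort': array([-1.36382146e-04, -4.06007123e+01,  2.54165965e+01,  1.26733913e-02,
        2.01115732e-06,  1.90804215e-06]), 'position': array([0.16985533, 0.4962144 , 0.23066295]), 'orientation': array([-0.41146514,  0.57571858,  0.41083113,  0.57485853]), 'contact_force': array([-0.38244829,  0.40679457,  0.37434607]), 'moment': array([-0.04030365,  0.00311553,  0.02307058]), 'opening': 0.08530214552340314}
```

View pics/scene0.png

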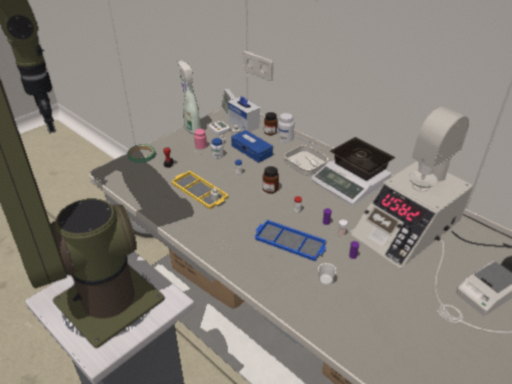

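View pics/top0.png

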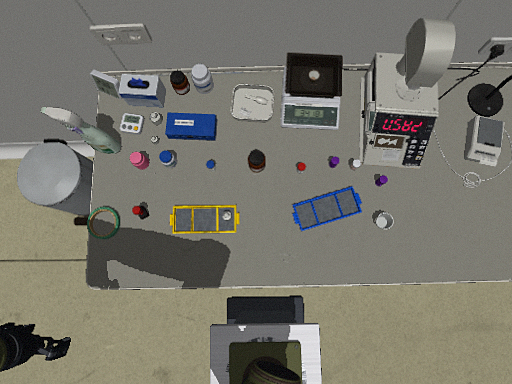

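The top view shows, left to right: pink look-alike (139,158), white bottle (167,157), blue vial (210,163), amber (257,160), red vial (300,166), purple (334,161), white vial (356,163) and purple (381,180). The yellow tray is at (204,219) with the weight at its right end, the blue tray at (327,208), the stamp at (140,210) and the cup at (384,220). Next I measure them and confirm in a crop.

```bash
cat > m.py <<'E'
from h import *
im,W=cloud('top0')
S={'pink':(139,158),'whiteb':(167,157),'vblue':(210,163),'amber':(257,160),'vred':(300,166),'purp1':(334,161),'vwhite':(356,163),'purp2':(381,180),'stamp':(140,210),'cup':(384,220),'weight':(227,216)}
for n,(u,v) in S.items():
    P=W[v-22:v+23,u-22:u+23].reshape(-1,3); c=W[v,u]
    P=P[np.isfinite(P[:,0])]
    P=P[(P[:,2]>0.02)&(np.hypot(*(P[:,:2]-c[:2]).T)<.045)]
    zt=np.percentile(P[:,2],98); Q=P[P[:,2]>zt-.006]
    mid=(Q[:,:2].max(0)+Q[:,:2].min(0))/2
    print(n,len(P),'ztop',zt.round(4),'top mean',Q[:,:2].mean(0).round(4),'mid',mid.round(4),'ext',(Q[:,:2].max(0)-Q[:,:2].min(0)).round(3),'all',P[:,:2].min(0).round(3),P[:,:2].max(0).round(3))
hsv=cv2.cvtColor(im,cv2.COLOR_BGR2HSV)
for n,lo,hi,b in(('yellow',(20,150,100),(35,255,255),(160,195,250,245)),('blue',(108,170,80),(125,255,255),(285,180,370,235))):
    m=cv2.inRange(hsv,lo,hi)>0; k=np.zeros_like(m);k[b[1]:b[3],b[0]:b[2]]=1; m&=k
    P=W[m];P=P[np.isfinite(P[:,0])&(P[:,2]<.03)]
    r=cv2.minAreaRect((P[:,:2]*1000).astype(np.float32)); print(n,m.sum(),np.median(P[:,2]).round(4),r,P[:,:2].mean(0).round(4))
cv2.imwrite('pics/crop.png',cv2.resize(im[140:240,120:400],None,fx=2.8,fy=2.8,interpolation=cv2.INTER_CUBIC))
E
python3 m.py
```

```text
pink 227 ztop 0.0707 top mean [0.6442 0.3765] mid [0.6441 0.3775] ext [0.035 0.036] all [0.622 0.355] [0.663 0.396]
whiteb 213 ztop 0.0701 top mean [0.6459 0.2865] mid [0.6452 0.2863] ext [0.035 0.036] all [0.624 0.264] [0.663 0.305]
vblue 68 ztop 0.0553 top mean [0.6225 0.152 ] mid [0.6211 0.151 ] ext [0.022 0.021] all [0.61 0.14] [0.632 0.165]
amber 300 ztop 0.0845 top mean [0.6314 0.0111] mid [0.6309 0.0112] ext [0.041 0.039] all [ 0.604 -0.014] [0.655 0.038]
vred 69 ztop 0.0547 top mean [ 0.6086 -0.123 ] mid [ 0.6088 -0.1229] ext [0.022 0.022] all [ 0.597 -0.134] [ 0.62  -0.112]
purp1 75 ztop 0.0561 top mean [ 0.6261 -0.2219] mid [ 0.6253 -0.2227] ext [0.022 0.021] all [ 0.614 -0.233] [ 0.636 -0.211]
vwhite 113 ztop 0.0549 top mean [ 0.6154 -0.2866] mid [ 0.6154 -0.2865] ext [0.019 0.024] all [ 0.604 -0.328] [ 0.647 -0.274]
purp2 75 ztop 0.055 top mean [ 0.5645 -0.3642] mid [ 0.5635 -0.3636] ext [0.022 0.023] all [ 0.552 -0.375] [ 0.575 -0.352]
stamp 129 ztop 0.0739 top mean [0.4833 0.3662] mid [0.4837 0.366 ] ext [0.024 0.024] all [0.466 0.35 ] [0.503 0.378]
cup 112 ztop 0.0428 top mean [ 0.4437 -0.3654] mid [ 0.4408 -0.3628] ext [0.047 0.049] all [ 0.417 -0.387] [ 0.465 -0.338]
weight 83 ztop 0.0471 top mean [0.4678 0.1047] mid [0.4675 0.1047] ext [0.012 0.013] all [0.419 0.077] [0.501 0.118]
yellow 622 0.0145 ((462.46356201171875, 176.8793487548828), (211.08514404296875, 88.33699035644531), 89.40910339355469) [0.4646 0.1763]
blue 518 0.0159 ((488.4246520996094, -199.9876708984375), (85.9395751953125, 215.3996124267578), 16.165292739868164) [ 0.4888 -0.1984]
```

```bash
python3 -c "
import cv2,numpy as np
im=cv2.imread('pics/scene0.png');cv2.imwrite('pics/crop2.png',cv2.resize(im[110:290,150:370],None,fx=3.3,fy=3.3,interpolation=cv2.INTER_CUBIC))"
```

```text
(no output)
```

View pics/crop.png

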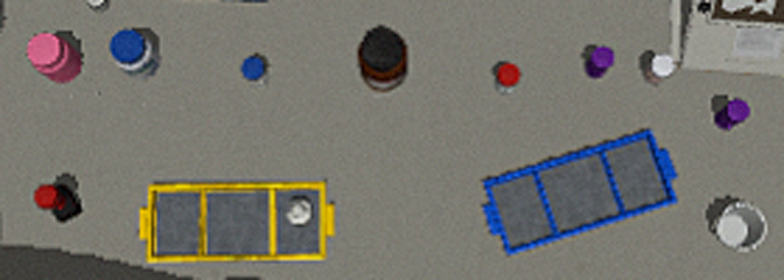

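View pics/crop2.png

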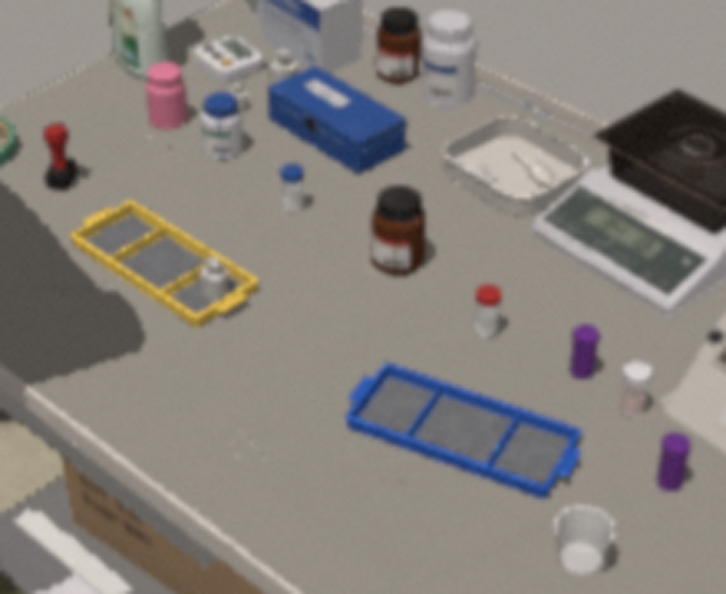

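Run:
```python
from h import *
im,W=cloud('top0')
hsv=cv2.cvtColor(im,cv2.COLOR_BGR2HSV)
# table heights bias, dark (grey liner) well centroids
for p in((100,260),(260,200),(270,190),(400,200),(330,240)): print(p,W[p[1],p[0]].round(4))
for n,b in(('y',(172,203,240,236)),('b',(290,186,364,232))):
    c=np.zeros(im.shape[:2],bool);c[b[1]:b[3],b[0]:b[2]]=1
    m=((hsv[...,1]<110)&c).astype(np.uint8)
    k,l,s,ce=cv2.connectedComponentsWithStats(m,connectivity=4)
    for i in range(1,k):
        if s[i][4]>60: print(n,s[i],np.nanmean(W[l==i],0).round(4))
```

```text
(100, 260) [ 0.3423  0.4957 -0.0017]
(260, 200) [0.5177 0.0042 0.001 ]
(270, 190) [ 0.5483 -0.0274  0.002 ]
(400, 200) [ 0.5086 -0.4276  0.0009]
(330, 240) [ 3.909e-01 -2.051e-01 -1.000e-04]
y [172 203  68  11 173] [0.5069 0.1666 0.0016]
y [194 208  22  23 490] [0.4604 0.1745 0.0057]
y [219 208  15  23 342] [0.4598 0.1085 0.0119]
y [176 209  15  22 330] [0.4612 0.241  0.0059]
y [172 224  68  12 214] [0.4177 0.1526 0.0021]
b [ 290  186   74   46 1548] [ 0.4863 -0.199   0.0016]
b [336 190  22  25 334] [ 0.5044 -0.2613  0.0061]
b [313 196  28  27 497] [ 0.4858 -0.1977  0.0062]
b [296 203  21  25 346] [ 0.4677 -0.1346  0.0059]
```

The crops confirm the picks. The blue-capped white bottle with the green band stands next to the pink one. The white-capped, pink-filled vial is at (356,163), between two purple look-alikes and by the machine. Next I check clearances, tool orientation and tray fits.

Run:
```python
from h import *
from scipy.spatial.transform import Rotation as R
o=get_obs();M=R.from_quat(o['orientation']).as_matrix();print('tool axes cols',M.round(3).tolist())
im,W=cloud('top0');z=np.load('pics/top0.npz');T=z['T'];print('C',(-T[:3,:3].T@T[:3,3]).round(3))
P=W.reshape(-1,3);P=P[np.isfinite(P[:,0])]
# max height map 2cm
def hm(x0,x1,y0,y1,s=.015):
    xs=np.arange(x0,x1,s);ys=np.arange(y1,y0,-s)
    print('y:',(ys*1000).astype(int))
    for x in xs[::-1]:
        r=[]
        for y in ys:
            q=P[(abs(P[:,0]-x)<=s/2)&(abs(P[:,1]-y)<=s/2)]
            r.append(int(q[:,2].max()*1000) if len(q) else -1)
        print(int(x*1000),r)
hm(.57,.76,-.40,-.20); hm(.60,.78,.05,.42,.02)
```

```text
tool axes cols [[-0.0, -0.946, 0.324], [-0.001, 0.324, 0.946], [-1.0, -0.0, -0.002]]
C [ 0.328 -0.008  1.127]
y: [-200 -215 -230 -245 -260 -275 -290 -305 -320 -335 -350 -365 -380 -395]
750 [41, 40, 39, 37, 8, 5, 6, 5, 150, 155, 155, 154, 154, 156]
735 [35, 34, 35, 31, 5, 5, 5, 5, 147, 153, 152, 153, 155, 155]
720 [4, 3, 5, 3, 4, 5, 5, 17, 135, 137, 141, 143, 147, 148]
705 [5, 4, 6, 6, 5, 7, 5, 19, 116, 123, 121, 126, 128, 133]
690 [7, 6, 6, 4, 5, 5, 5, 19, 103, 104, 109, 109, 111, 110]
675 [5, 7, 6, 5, 6, 4, 5, 19, 87, 87, 89, 88, 85, 90]
660 [6, 6, 5, 4, 7, 5, 4, 18, 85, 86, 67, 71, 73, 73]
645 [4, 5, 5, 6, 8, 6, 5, 21, 49, 55, 56, 58, 61, 61]
630 [5, 56, 56, 6, 5, 52, 58, 19, 39, 38, 41, 41, 44, 46]
615 [7, 54, 55, 7, 6, 56, 54, 54, 18, 24, 22, 24, 25, 27]
600 [6, 5, 4, 4, 4, 54, 53, 4, 4, 4, 5, 5, 4, 6]
585 [4, 5, 4, 6, 6, 5, 5, 7, 5, 7, 4, 5, 5, 5]
570 [6, 5, 6, 5, 5, 6, 5, 5, 6, 4, 55, 54, 56, 7]
y: [420 399 379 359 339 319 299 279 259 239 219 199 179 159 139 119  99  79
  59]
780 [25, 26, 25, 5, 53, 48, 46, 50, 51, 49, 51, 50, 49, 50, 48, 5, 4, 32, 31]
760 [26, 26, 24, 5, 5, 6, 49, 50, 50, 50, 53, 49, 51, 51, 48, 5, 4, 4, 6]
740 [24, 23, 23, 4, 6, 5, 48, 49, 51, 49, 49, 51, 50, 49, 50, 5, 5, 5, 5]
720 [7, 5, 5, 6, 39, 24, 47, 48, 50, 49, 50, 50, 48, 49, 50, 6, 5, 5, 5]
700 [5, 7, 4, 6, 23, 21, 5, 6, 4, 5, 7, 4, 5, 6, 5, 3, 5, 4, 7]
680 [5, 5, 3, 5, 5, 4, 4, 7, 4, 5, 5, 6, 6, 6, 6, 4, 5, 5, 7]
660 [6, 67, 70, 71, 6, 7, 70, 71, 64, 6, 6, 6, 5, 5, 7, 5, 4, 5, 5]
640 [6, 70, 71, 70, 5, 5, 70, 70, 65, 8, 7, 5, 6, 55, 55, 4, 5, 5, 7]
620 [4, 46, 70, 61, 5, 7, 61, 67, 6, 6, 6, 5, 5, 53, 55, 5, 3, 4, 4]
600 [4, 5, 8, 5, 5, 8, 8, 4, 4, 6, 5, 5, 4, 6, 5, 6, 6, 5, 5]
```

View pics/wrist0.png

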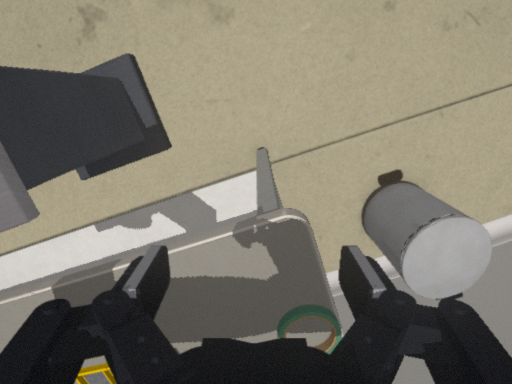

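Run:
```python
from h import *
im,W=cloud('top0')
im2,W2=cloud('scene0')
for A,n in((W,'top'),(W2,'scene')):
    P=A.reshape(-1,3);P=P[np.isfinite(P[:,0])]
    q=P[(abs(P[:,2])<.012)&(P[:,0]>.34)&(P[:,0]<.7)&(abs(P[:,1])<.42)]
    a=np.c_[q[:,:2],np.ones(len(q))];c=np.linalg.lstsq(a,q[:,2],rcond=None)[0];print(n,'plane',c.round(4),len(q))
S={'pink':(.644,.3765),'whiteb':(.646,.2865),'vblue':(.622,.152),'amber':(.631,.011),'vred':(.6086,-.123),'vwhite':(.615,-.2866),'stamp':(.4835,.366),'cup':(.441,-.363),'weight':(.4675,.105)}
P=W2.reshape(-1,3);P=P[np.isfinite(P[:,0])]
for n,(x,y) in S.items():
    q=P[(P[:,2]>.02)&(np.hypot(P[:,0]-x,P[:,1]-y)<.035)]
    if len(q)<5: print(n,len(q));continue
    zt=np.percentile(q[:,2],98);Q=q[q[:,2]>zt-.005]
    print(n,len(q),zt.round(4),((Q.max(0)+Q.min(0))/2).round(4)[:2],(Q.max(0)-Q.min(0)).round(3)[:2])
hsv=cv2.cvtColor(im2,cv2.COLOR_BGR2HSV)
for n,lo,hi,b in(('yellow',(20,150,100),(35,255,255),(165,165,235,212)),('blue',(108,170,60),(125,255,255),(250,215,332,262))):
    m=cv2.inRange(hsv,lo,hi)>0; k=np.zeros_like(m);k[b[1]:b[3],b[0]:b[2]]=1; m&=k
    Q=W2[m];Q=Q[np.isfinite(Q[:,0])&(Q[:,2]<.03)&(Q[:,2]>-.01)]
    print(n,len(Q),cv2.minAreaRect((Q[:,:2]*1000).astype(np.float32)))
```

```text
top plane [-0.0012 -0.0007  0.0025] 27715
scene plane [-0.0018 -0.0009  0.0003] 17445
pink 161 0.0666 [0.64   0.3759] [0.032 0.036]
whiteb 166 0.0668 [0.6418 0.2857] [0.034 0.038]
vblue 71 0.0514 [0.6189 0.1525] [0.025 0.028]
amber 334 0.0807 [0.6289 0.0116] [0.042 0.046]
vred 80 0.0519 [ 0.6067 -0.1234] [0.024 0.021]
vwhite 91 0.0515 [ 0.6128 -0.2882] [0.024 0.026]
stamp 91 0.0708 [0.4811 0.3637] [0.021 0.023]
cup 179 0.0399 [ 0.4383 -0.3615] [0.051 0.047]
weight 59 0.0438 [0.465  0.1037] [0.012 0.011]
yellow 277 ((456.74591064453125, 172.7462158203125), (85.51585388183594, 206.18466186523438), 0.12544283270835876)
blue 290 ((481.2140197753906, -199.2087860107422), (87.60028076171875, 207.02584838867188), 16.33412742614746)
```

Call:
send_rows([
  [0,0,-1,1,-0.4,-0.2,1],
  [0,0,-1,1,-0.4,-0.2,1],
  [0,0,-1,1,-0.4,-0.2,1],
  [0,0,-1,1,-0.4,-0.2,1],
  [0,0,-1,1,-0.4,-0.2,1],
  [0,0,-1,1,-0.4,-0.2,1],
  [0,0,-1,1,-0.4,-0.2,1],
  [0,0,-1,1,-0.4,-0.2,1],
  [0,0,-1,1,-0.4,-0.2,1],
  [0,0,-1,1,-0.4,-0.2,1],
])

```text
time: 1.15
position: [0.3706, 0.4161, 0.1908]
orientation: [-0.084, 0.702, 0.083, 0.702]
contact_force: [0.1, 0.0, -0.1]
opening: 0.0857
```

Call:
send_rows([
  [0,0,-1,1,-0.4,-0.2,1],
  [0,0,-1,1,-0.4,-0.2,1],
  [0,0,-0.4,1,-0.4,-0.2,1],
  [0,0,0,1,-0.4,-0.2,1],
  [0,0,0,1,-0.4,0,1],
  [0,0,0,1,-0.4,0,1],
  [0,0,0,1,-0.4,0,1],
  [0,0,0,1,-0.4,0,1],
  [0,0,0,1,-0.4,0,1],
  [0,0,0,1,-0.4,0,1],
])

```text
time: 2.15
position: [0.5706, 0.3362, 0.1748]
orientation: [-0.001, 0.707, 0.0, 0.707]
contact_force: [0.2, 0.3, 0.4]
opening: 0.0853
```

Call:
send_rows([
  [0,0,0,0.92,-0.63,-0.6,1],
  [0,0,0,0.92,-0.63,-0.6,1],
  [0,0,0,0.92,-0.63,-0.6,1],
  [0,0,0,0.92,-0.63,-0.6,1],
  [0,0,0,0,0,0,1],
])

```text
time: 2.65
position: [0.645, 0.2833, 0.1239]
orientation: [-0.0, 0.708, -0.002, 0.706]
contact_force: [-0.9, -0.1, 0.2]
opening: 0.0853
```

Run:
```python
from h import *
o=get_obs();print(o['position'],o['time']);im,d,m=shot('wrist','w1')
K,D,T=m['mtx'],np.array(m['dist']),m['extrinsics']
def pr(p): 
    r=cv2.Rodrigues(T[:3,:3])[0]; return cv2.projectPoints(np.array([p]),r,T[:3,3],K,D)[0].ravel()
for p in((.644,.286,.066),(.62,.152,.05)): 
    q=pr(p);print(q)
    if abs(q).max()<600: cv2.circle(im,tuple(int(v) for v in q),4,(0,255,0),-1)
cv2.imwrite('pics/w1m.png',im)
```

```text
[0.64499481 0.28325701 0.12394633] 2.65
[252.16989208 205.32026762]
[227.15568801 334.11170412]
```

View pics/w1m.png

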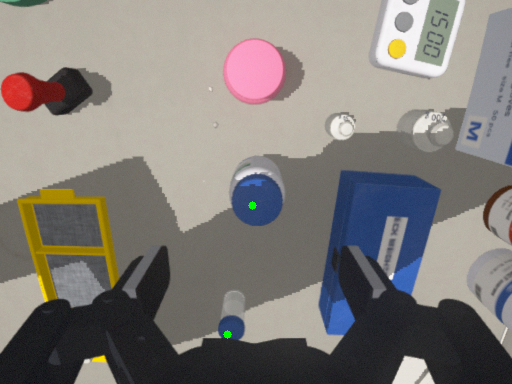

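The wrist view shows the blue cap at (258,203), centred between the pads and within about 4 mm of the prediction. Descending.

Call:
send_rows([
  [0,0,0,0.1,0.13,-0.95,1],
  [0,0,0,0,0,-0.95,1],
  [0,0,0,0,0,-0.95,1],
  [0,0,0,0,0,-0.95,1],
  [0,0,0,0,0,-0.95,1],
  [0,0,0,0,0,-0.95,1],
  [0,0,0,0,0,0,0],
  [0,0,0,0,0,0,0],
  [0,0,0,0,0,0,0],
  [0,0,0,0,0,0,0],
])

```text
time: 3.7
position: [0.6469, 0.2896, 0.0153]
orientation: [0.0, 0.706, 0.001, 0.708]
contact_force: [0.4, 0.8, -0.7]
opening: 0.042
```

Call:
send_rows([
  [0,0,0,0,0,0,0],
  [0,0,0,0,0,0,0],
])

```text
time: 3.9
position: [0.6469, 0.2896, 0.0152]
orientation: [0.0, 0.706, 0.001, 0.708]
contact_force: [-0.6, -0.0, 6.6]
opening: 0.0419
```

Call:
send_rows([
  [0,0,0,0,0,1,0],
  [0,0,0,0,0,1,0],
  [0,0,0,-0.6,-0.4,0.5,0],
  [0,0,0,-1,-0.6,0,0],
  [0,0,0,-1,-0.6,0,0],
  [0,0,0,-1,-0.6,0,0],
  [0,0,0,-1,-0.6,0,0],
  [0,0,0,-1,-0.6,0,0],
  [0,0,0,-1,-0.6,0,0],
  [0,0,0,-1,-0.6,0,0],
])

```text
time: 4.9
position: [0.4926, 0.1963, 0.0633]
orientation: [-0.0, 0.707, 0.0, 0.707]
contact_force: [0.0, 0.3, -2.0]
opening: 0.0421
```

Call:
send_rows([
  [0,0,0,-1,-0.5,0,0],
  [0,0,0,-0.75,-0.5,0,0],
  [0,0,0,0,0,0,0],
])

```text
time: 5.2
position: [0.4554, 0.1753, 0.063]
orientation: [-0.001, 0.708, -0.0, 0.706]
contact_force: [-0.7, 0.5, -0.4]
opening: 0.0418
```

Run:
```python
from h import *
o=get_obs();print(o['position'],o['time'],o['contact_force'],o['opening']);im,d,m=shot('scene','s1');cv2.imwrite('pics/s1c.png',cv2.resize(im[110:260,140:320],None,fx=4,fy=4))
shot('top','t1')
```

```text
[0.45543394 0.17526018 0.06304734] 5.2 [-0.67175545  0.46832951 -0.42339772] 0.041764764722376516
```

View pics/s1c.png

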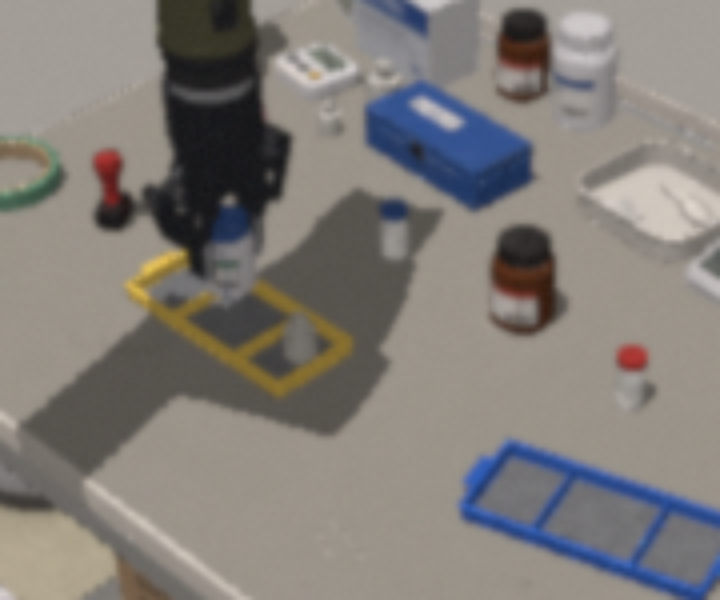

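Call:
send_rows([
  [0,0,0,0.22,0.14,-0.7,0],
  [0,0,0,0,0,-0.7,0],
  [0,0,0,0,0,-0.65,0],
  [0,0,0,0,0,0,0],
  [0,0,0,0,0,0,0],
])

```text
time: 5.8
position: [0.4639, 0.1802, 0.0223]
orientation: [-0.0, 0.707, 0.0, 0.707]
contact_force: [0.3, -0.2, -0.8]
opening: 0.042
```

Call:
send_rows([
  [0,0,0,-0.1,0,-0.15,0],
  [0,0,0,0,0,0,0],
  [0,0,0,0,0,0,0.8],
  [0,0,0,0,0,0,0.8],
  [0,0,0,0,0,0,0.8],
])

```text
time: 6.3
position: [0.4613, 0.1798, 0.0196]
orientation: [-0.0, 0.707, 0.0, 0.707]
contact_force: [-0.7, -0.6, 0.1]
opening: 0.0683
```

Call:
send_rows([
  [0,0,0,0,0,0.5,0.8],
  [0,0,0,0,0,1,0.8],
  [0,0,0,0,0,1,1],
  [0,0,0,0,0,1,1],
  [0,0,0,0.9,0,1,1],
  [0,0,0,1,0,0,1],
  [0,0,0,1,-0.1,0,1],
  [0,0,0,1,-0.1,0,1],
  [0,0,0,1,-0.1,0,1],
  [0,0,0,0,0,0,1],
])

```text
time: 7.3
position: [0.562, 0.1737, 0.1102]
orientation: [0.0, 0.706, 0.0, 0.708]
contact_force: [0.2, 0.3, 0.5]
opening: 0.0855
```

Run:
```python
from h import *
o=get_obs();print(o['position'],o['time']);im,d,m=shot('scene','s2');cv2.imwrite('pics/s2c.png',cv2.resize(im[110:260,140:320],None,fx=4,fy=4))
im,d,m=shot('wrist','w2')
K,D,T=m['mtx'],np.array(m['dist']),m['extrinsics'];r=cv2.Rodrigues(T[:3,:3])[0]
q=cv2.projectPoints(np.array([(.6205,.152,.05)]),r,T[:3,3],K,D)[0].ravel();print(q)
```

```text
[0.56197612 0.17373888 0.1101923 ] 7.3
[333.37736972 234.57456497]
```

View pics/s2c.png

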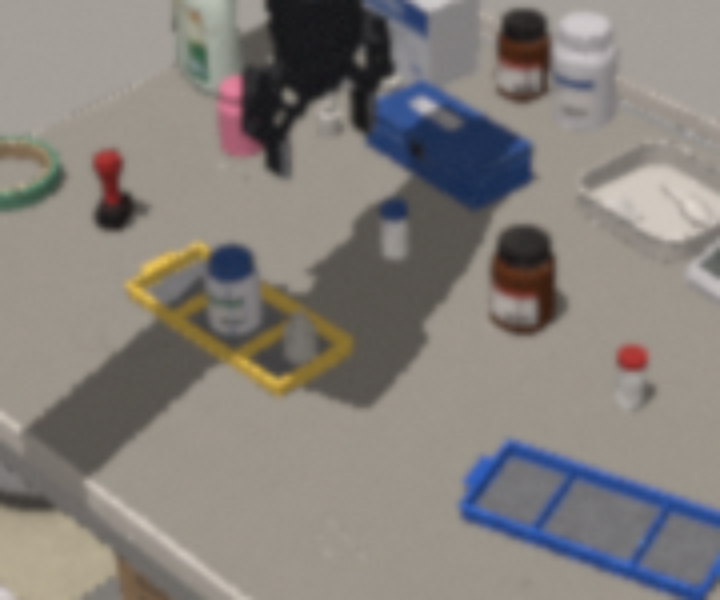

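View pics/w2.png

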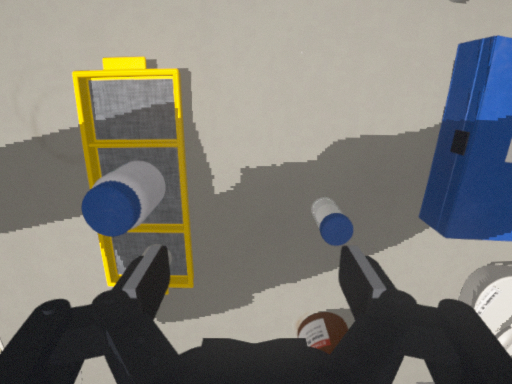

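White bottle stands in the middle well; the blue vial's cap is at (337,228), within 3 mm of the prediction.

Call:
send_rows([
  [0,0,0,1,-0.35,0,1],
  [0,0,0,1,-0.35,0,1],
  [0,0,0,0.98,-0.3,-0.6,1],
  [0,0,0,0,0,-1,1],
  [0,0,0,0,0,-1,1],
  [0,0,0,0,0,-1,1],
  [0,0,0,0,0,-1,1],
  [0,0,0,0,0,0,1],
])

```text
time: 8.2
position: [0.6145, 0.1532, 0.0147]
orientation: [-0.001, 0.71, -0.0, 0.705]
contact_force: [-0.8, 0.4, -0.1]
opening: 0.0852
```

Call:
send_rows([
  [0,0,0,0,0,0,0],
  [0,0,0,0,0,0,0],
  [0,0,0,0,0,0,0],
  [0,0,0,0,0,0,0],
  [0,0,0,0,0,0,0],
  [0,0,0,0,0,0,0],
  [0,0,0,0,0,0,0],
])

```text
time: 8.9
position: [0.6196, 0.1539, 0.0183]
orientation: [-0.0, 0.706, 0.0, 0.708]
contact_force: [0.0, -0.8, 5.4]
opening: 0.0216
```

Call:
send_rows([
  [0,0,0,0,0,1,0],
  [0,0,0,0,0.4,1,0],
  [0,0,0,-0.98,0.9,0.2,0],
  [0,0,0,-1,0.9,0,0],
  [0,0,0,-1,0.9,0,0],
  [0,0,0,-1,0.9,0,0],
  [0,0,0,-1,0.36,0,0],
  [0,0,0,-1,0,0,0],
  [0,0,0,-1,0,0,0],
  [0,0,0,-1,0,0,0],
])

```text
time: 9.9
position: [0.4577, 0.2408, 0.0609]
orientation: [-0.001, 0.707, 0.0, 0.707]
contact_force: [0.1, 0.9, 0.0]
opening: 0.0219
```

Call:
send_rows([
  [0,0,0,0,0,0,0],
  [0,0,0,0,0,0,0],
])

```text
time: 10.1
position: [0.4591, 0.241, 0.0613]
orientation: [-0.001, 0.707, 0.0, 0.707]
contact_force: [0.5, 0.2, -0.4]
opening: 0.022
```

Run:
```python
from h import *
o=get_obs();print(o['position'],o['time'],o['opening']);im,d,m=shot('scene','s3');cv2.imwrite('pics/s3c.png',cv2.resize(im[110:260,140:320],None,fx=4,fy=4))
```

```text
[0.45911577 0.24097334 0.06126913] 10.1 0.021952087867178692
```

View pics/s3c.png

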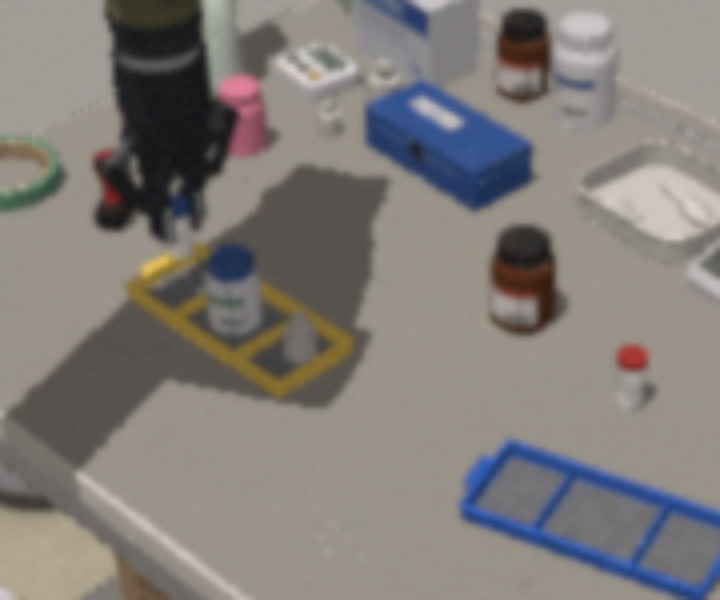

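Vial held upright over the free end well.

Call:
send_rows([
  [0,0,0,0,0,-0.7,0],
  [0,0,0,0,0,-0.7,0],
  [0,0,0,0,0,-0.5,0],
  [0,0,0,0,0,0,0],
  [0,0,0,0,0,0,0],
])

```text
time: 10.65
position: [0.4595, 0.2409, 0.0231]
orientation: [-0.0, 0.707, 0.0, 0.707]
contact_force: [0.0, -0.2, 0.7]
opening: 0.022
```

Call:
send_rows([
  [0,0,0,0,0,-0.05,0],
  [0,0,0,0,0,0,0.7],
  [0,0,0,0,0,0,0.7],
  [0,0,0,0,0,0,0.7],
  [0,0,0,0,0,0.5,0.7],
  [0,0,0,0,0,1,0.7],
  [0,0,0,0,0,1,1],
  [0,0,0,0,0,1,1],
  [0,0,0,0.6,-0.5,1,1],
  [0,0,0,1,-1,1,1],
])

```text
time: 11.65
position: [0.4904, 0.2116, 0.1341]
orientation: [-0.001, 0.707, 0.002, 0.707]
contact_force: [1.0, 0.0, 0.3]
opening: 0.0855
```

Call:
send_rows([
  [0,0,0.9,1,-1,0,1],
  [0,0,0.9,1,-1,0,1],
  [0,0,0.9,1,-1,0,1],
  [0,0,0.1,1,-1,0,1],
  [0,0,0,1,-1,0,1],
  [0,0,0,1,-1,0,1],
  [0,0,0,1,-1,0,1],
  [0,0,0,0,-1,0,1],
  [0,0,0,0,-1,0,1],
  [0,0,0,0,0,0,1],
])

```text
time: 12.65
position: [0.6311, 0.0286, 0.133]
orientation: [-0.098, 0.7, 0.098, 0.7]
contact_force: [-0.5, -0.8, -0.0]
opening: 0.0855
```

Run:
```python
from h import *
o=get_obs();print(o['position'],o['orientation'],o['time']);im,d,m=shot('scene','s4');a=cv2.resize(im[110:260,140:320],None,fx=2.2,fy=2.2)
im,d,m=shot('wrist','w4')
K,D,T=m['mtx'],np.array(m['dist']),m['extrinsics'];r=cv2.Rodrigues(T[:3,:3])[0]
q=cv2.projectPoints(np.array([(.630,.0115,.08)]),r,T[:3,3],K,D)[0].ravel();print(q)
b=im[:330,:]
b=cv2.resize(b,None,fx=.78,fy=1.0*.78);c=np.zeros((330,800,3),np.uint8);c[:a.shape[0],:396]=a[:330];c[:b.shape[0],400:400+b.shape[1]]=b[:, :400];cv2.imwrite('pics/c4.png',c)
```

```text
[0.6310808  0.02855398 0.13296742] [-0.09826898  0.70024977  0.09765172  0.70032679] 12.65
[244.97539612 233.79528364]
```

View pics/c4.png

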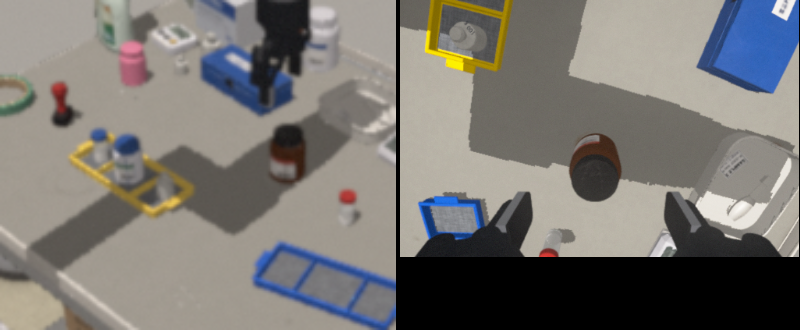

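Yellow kit is standing as wanted; the amber cap is centred under the gripper.

Call:
send_rows([
  [0,0,0,0.05,-0.8,0,1],
  [0,0,0,0,0,-0.95,1],
  [0,0,0,0,0,-1,1],
  [0,0,0,0,0,-1,1],
  [0,0,0,0,0,-1,1],
  [0,0,0,0,0,-1,1],
  [0,0,0,0,0,-1,1],
  [0,0,0,0,0,0,1],
])

```text
time: 13.55
position: [0.6294, 0.015, 0.0106]
orientation: [-0.099, 0.702, 0.099, 0.698]
contact_force: [-0.0, -0.1, -0.2]
opening: 0.0852
```

Call:
send_rows([
  [0,0,0,0,0,0,0],
  [0,0,0,0,0,0,0],
  [0,0,0,0,0,0,0],
  [0,0,0,0,0,0,0],
  [0,0,0,0,0,0,0],
])

```text
time: 14.05
position: [0.6337, 0.0149, 0.0151]
orientation: [-0.099, 0.699, 0.099, 0.701]
contact_force: [-0.8, -0.2, 6.7]
opening: 0.0518
```

Call:
send_rows([
  [0,0,0,0,0,1,0],
  [0,0,0,0,0,1,0],
  [0,0,0,-0.8,-0.9,1,0],
  [0,0,0,-0.9,-1,0,0],
  [0,0,0,-0.9,-1,0,0],
  [0,0,0,-0.9,-1,0,0],
  [0,0,0,-0.9,-1,0,0],
  [0,0,0,-0.9,-1,0,0],
  [0,0,0,-0.9,-1,0,0],
  [0,0,0,-0.9,-1,0,0],
])

```text
time: 15.05
position: [0.489, -0.1438, 0.0734]
orientation: [-0.099, 0.7, 0.099, 0.7]
contact_force: [0.1, -0.3, -1.2]
opening: 0.0515
```

Call:
send_rows([
  [0,0,0,-0.33,-1,0,0],
  [0,0,0,0,-1,0,0],
  [0,0,0,0,-0.6,0,0],
  [0,0,0,0,0,0,0],
  [0,0,0,0,0,0,0],
])

```text
time: 15.55
position: [0.4834, -0.1947, 0.0732]
orientation: [-0.099, 0.7, 0.099, 0.7]
contact_force: [-0.2, -0.4, -0.7]
opening: 0.0517
```

Run:
```python
from h import *
o=get_obs();print(o['position'],o['time'],o['opening']);im,d,m=shot('scene','s5');cv2.imwrite('pics/s5c.png',cv2.resize(im[150:300,210:390],None,fx=4,fy=4))
```

```text
[ 0.4834312  -0.19474115  0.0732448 ] 15.55 0.05170545491100431
```

View pics/s5c.png

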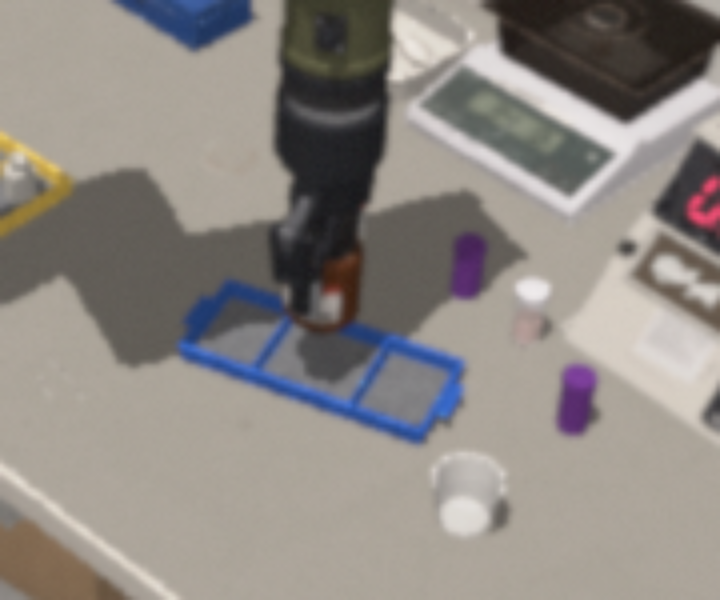

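Call:
send_rows([
  [0,0,0,0.08,-0.08,-0.8,0],
  [0,0,0,0,0,-0.8,0],
  [0,0,0,0,0,-0.6,0],
  [0,0,0,0,0,-0.38,0],
  [0,0,0,0,0,0,0],
  [0,0,0,0,0,0,0],
])

```text
time: 16.2
position: [0.4852, -0.1965, 0.0218]
orientation: [-0.099, 0.7, 0.099, 0.7]
contact_force: [0.1, -0.1, -1.2]
opening: 0.0518
```

Run:
```python
from h import *
o=get_obs();print(o['position'],o['time'],o['opening']);im,d,m=shot('scene','s6');cv2.imwrite('pics/s6c.png',cv2.resize(im[200:280,240:340],None,fx=7,fy=7,interpolation=cv2.INTER_CUBIC))
```

```text
[ 0.48515875 -0.19648494  0.02181188] 16.2 0.051750293121259956
```

View pics/s6c.png

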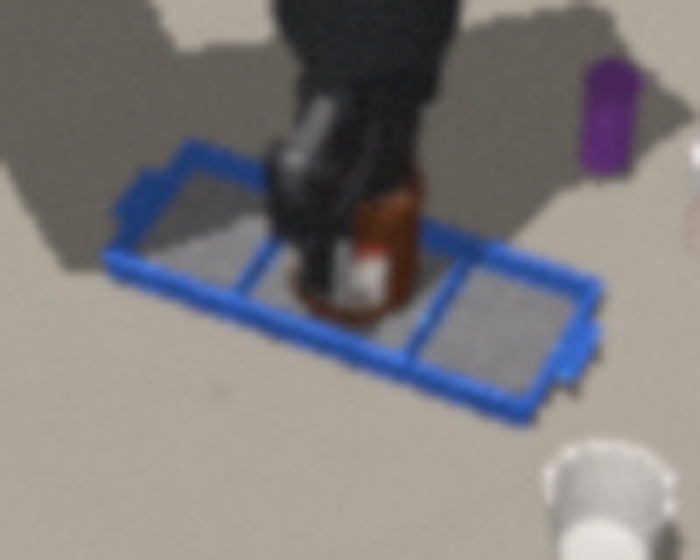

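Call:
send_rows([
  [0,0,0,0,0,-0.12,0],
  [0,0,0,0,0,0,0],
  [0,0,0,0,0,0,0.9],
  [0,0,0,0,0,0,0.9],
  [0,0,0,0,0,0,0.9],
  [0,0,0,0,0,0.5,0.9],
  [0,0,0,0,0,1,1],
  [0,0,0,0,0,1,1],
  [0,0,0,0,0,1,1],
  [0,0,0,0,0,1,1],
])

```text
time: 17.25
position: [0.4851, -0.1967, 0.1109]
orientation: [-0.099, 0.7, 0.099, 0.7]
contact_force: [0.4, -0.5, 0.6]
opening: 0.0853
```

Call:
send_rows([
  [0,0,0,0.6,0.4,1,1],
  [0,0,0,1,0.7,0,1],
  [0,0,0,1,0.7,0,1],
  [0,0,0,1,0.7,0,1],
  [0,0,0,1,0.7,0,1],
  [0,0,0,1,0.5,0,1],
  [0,0,0,0.6,0,0,1],
  [0,0,0,0,0,0,1],
])

```text
time: 18.05
position: [0.6108, -0.1223, 0.1299]
orientation: [-0.1, 0.699, 0.099, 0.701]
contact_force: [0.0, -0.7, -0.6]
opening: 0.0855
```

```bash
cat > look.py <<'E'
from h import *
import sys
t=sys.argv[1];p=[float(v) for v in sys.argv[2:5]]
o=get_obs();print(o['position'],o['time']);im,d,m=shot('scene','s'+t);a=cv2.resize(im[150:300,210:390],None,fx=2.2,fy=2.2)
im,d,m=shot('wrist','w'+t)
K,D,T=m['mtx'],np.array(m['dist']),m['extrinsics'];r=cv2.Rodrigues(T[:3,:3])[0]
q=cv2.projectPoints(np.array([p]),r,T[:3,3],K,D)[0].ravel();print(q)
cv2.circle(im,tuple(int(v) for v in q),3,(0,255,0),-1)
b=cv2.resize(im,None,fx=.78,fy=.78)
c=np.zeros((330,800,3),np.uint8);c[:,:396]=a[:330];c[:300,400:799]=b[:300,:399];cv2.imwrite(f'pics/c{t}.png',c)
E
python3 look.py 7 .6077 -.123 .05
```

```text
[ 0.61082916 -0.12233343  0.12990314] 18.05
[251.10400017 198.65263117]
```

View pics/c7.png

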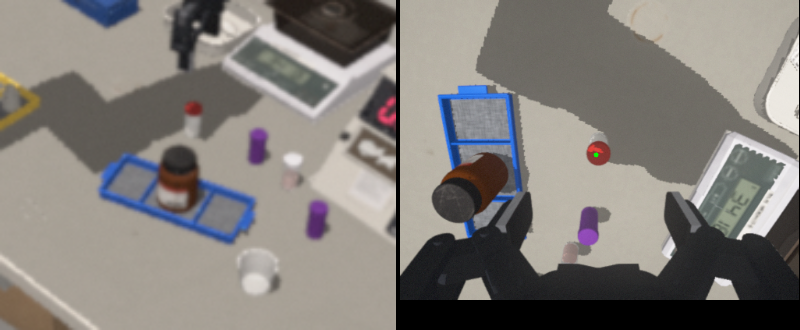

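Amber stands in the middle well; the red cap coincides with the predicted point (right panel, 598,153). Descending.

Call:
send_rows([
  [0,0,0,-0.05,0,-0.9,1],
  [0,0,0,0,0,-1,1],
  [0,0,0,0,0,-1,1],
  [0,0,0,0,0,-1,1],
  [0,0,0,0,0,-1,1],
  [0,0,0,0,0,-0.7,1],
  [0,0,0,0,0,0,1],
])

```text
time: 18.85
position: [0.6048, -0.1227, 0.0155]
orientation: [-0.098, 0.702, 0.099, 0.698]
contact_force: [-0.7, 0.4, 0.5]
opening: 0.0852
```

Call:
send_rows([
  [0,0,0,0,0,0,0],
  [0,0,0,0,0,0,0],
  [0,0,0,0,0,0,0],
  [0,0,0,0,0,0,0],
  [0,0,0,0,0,0,0],
  [0,0,0,0,0,0,0],
  [0,0,0,0,0,0,0],
])

```text
time: 19.55
position: [0.6088, -0.1228, 0.0182]
orientation: [-0.099, 0.7, 0.099, 0.701]
contact_force: [0.0, 1.2, 6.3]
opening: 0.0215
```

Call:
send_rows([
  [0,0,0,0,0,1,0],
  [0,0,0,0,0,1,0],
  [0,0,0,-0.8,0,0.2,0],
  [0,0,0,-0.9,0,0,0],
  [0,0,0,-0.9,0,0,0],
  [0,0,0,-0.9,-0.1,0,0],
  [0,0,0,-0.9,-0.1,0,0],
  [0,0,0,-0.9,-0.1,0,0],
  [0,0,0,-0.9,-0.1,0,0],
  [0,0,0,-0.9,-0.2,0,0],
])

```text
time: 20.55
position: [0.4648, -0.1345, 0.0609]
orientation: [-0.099, 0.7, 0.099, 0.7]
contact_force: [0.3, -0.3, -0.5]
opening: 0.0221
```

Call:
send_rows([
  [0,0,0,0,0,-0.2,0],
  [0,0,0,0,0,0,0],
  [0,0,0,0,0,0,0],
])

```text
time: 20.85
position: [0.4671, -0.1348, 0.0572]
orientation: [-0.099, 0.7, 0.099, 0.7]
contact_force: [0.8, -0.5, -0.5]
opening: 0.0219
```

```bash
python3 look.py 8 .6077 -.123 .05
```

```text
[ 0.46705422 -0.13475617  0.05722936] 20.85
[475.52106699 278.90516159]
```

View pics/c8.png

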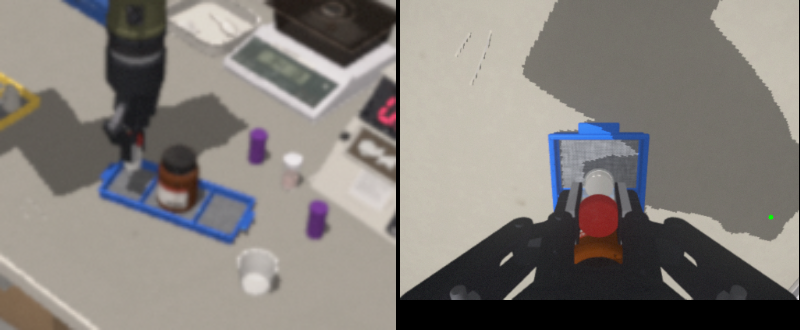

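Call:
send_rows([
  [0,0,0,0,0,-0.7,0],
  [0,0,0,0,0,-0.6,0],
  [0,0,0,0,0,-0.42,0],
  [0,0,0,0,0,0,0],
  [0,0,0,0,0,0,0],
])

```text
time: 21.45
position: [0.4664, -0.1347, 0.0228]
orientation: [-0.099, 0.7, 0.099, 0.7]
contact_force: [-0.2, 0.3, 0.5]
opening: 0.0217
```

Call:
send_rows([
  [0,0,0,0,0,-0.04,0],
  [0,0,0,0,0,0,0.7],
  [0,0,0,0,0,0,0.7],
  [0,0,0,0,0,0,0.7],
  [0,0,0,0,0,0.5,0.7],
  [0,0,0,0,0,1,0.7],
  [0,0,0,0,0,1,1],
  [0,0,0,0,0,1,1],
  [0,0,0,0.4,0,1,1],
  [0,0,0,1,-0.6,1,1],
])

```text
time: 22.45
position: [0.4923, -0.1456, 0.1336]
orientation: [-0.099, 0.701, 0.1, 0.7]
contact_force: [0.3, 0.5, -0.3]
opening: 0.0855
```

Call:
send_rows([
  [0,0,0,1,-1,0,1],
  [0,0,0,1,-1,0,1],
  [0,0,0,1,-1,0,1],
  [0,0,0,1,-1,0,1],
  [0,0,0,1,-1,0,1],
  [0,0,0,1,-1,0,1],
  [0,0,0,0,-1,0,1],
  [0,0,0,0,0,0,1],
])

```text
time: 23.25
position: [0.6137, -0.2893, 0.1322]
orientation: [-0.099, 0.7, 0.098, 0.7]
contact_force: [-0.7, 1.0, 0.1]
opening: 0.0854
```

```bash
python3 look.py 9 .614 -.287 .05
```

```text
[ 0.61372763 -0.28927625  0.13223443] 23.25
[254.77806954 197.18631359]
```

View pics/c9.png

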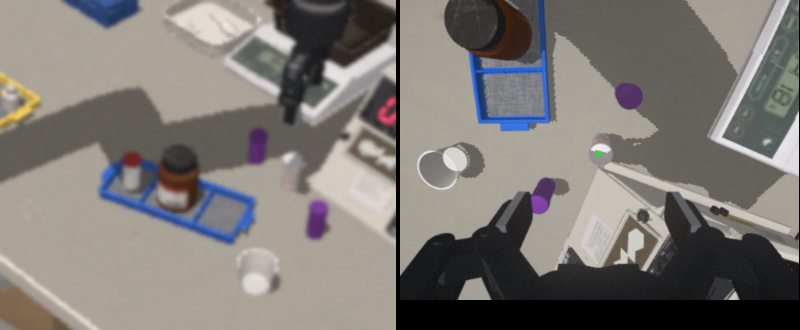

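The white cap at (600,152) in the right panel matches the prediction, with the machine's edge just below it. I'll descend in two steps to watch the force.

Call:
send_rows([
  [0,0,0,0.03,0.22,-0.8,1],
  [0,0,0,0,0,-0.9,1],
  [0,0,0,0,0,-0.9,1],
  [0,0,0,0,0,-0.9,1],
  [0,0,0,0,0,-0.5,1],
  [0,0,0,0,0,0,1],
])

```text
time: 23.95
position: [0.6127, -0.2809, 0.0508]
orientation: [-0.098, 0.701, 0.1, 0.699]
contact_force: [-0.5, -0.1, -0.8]
opening: 0.0853
```

Call:
send_rows([
  [0,0,0,0,0,-0.4,1],
  [0,0,0,0,0,-0.4,1],
  [0,0,0,0,0,-0.4,1],
  [0,0,0,0,0,-0.3,1],
  [0,0,0,0,0,0,1],
])

```text
time: 24.45
position: [0.6138, -0.2819, 0.0208]
orientation: [-0.099, 0.701, 0.099, 0.699]
contact_force: [-0.6, 0.1, 0.5]
opening: 0.0851
```

Call:
send_rows([
  [0,0,0,0,-0.15,0,1],
  [0,0,0,0,0,0,0],
  [0,0,0,0,0,0,0],
  [0,0,0,0,0,0,0],
  [0,0,0,0,0,0,0],
  [0,0,0,0,0,0,0],
  [0,0,0,0,0,0,0],
  [0,0,0,0,0,0,0],
])

```text
time: 25.25
position: [0.6148, -0.2854, 0.0225]
orientation: [-0.099, 0.7, 0.099, 0.7]
contact_force: [-1.1, -0.6, 2.7]
opening: 0.0216
```

Call:
send_rows([
  [0,0,0,0,0,1,0],
  [0,0,0,0,0,1,0],
  [0,0,0,-0.7,0.2,0,0],
  [0,0,0,-0.8,0.2,0,0],
  [0,0,0,-0.8,0.2,0,0],
  [0,0,0,-0.8,0.2,0,0],
  [0,0,0,-0.8,0.2,0,0],
  [0,0,0,-0.8,0.2,0,0],
  [0,0,0,-0.8,0,0,0],
  [0,0,0,0,0,0,0],
])

```text
time: 26.25
position: [0.5021, -0.2605, 0.0617]
orientation: [-0.098, 0.701, 0.099, 0.699]
contact_force: [-0.4, 0.3, -0.3]
opening: 0.0214
```

Call:
send_rows([
  [0,0,0,0,0,0,0],
])

```text
time: 26.35
position: [0.5051, -0.2614, 0.0622]
orientation: [-0.099, 0.7, 0.099, 0.7]
contact_force: [0.3, 0.0, 0.4]
opening: 0.0216
```

```bash
python3 look.py 10 .614 -.287 .05
```

```text
[ 0.50507944 -0.26143586  0.06221326] 26.35
[401.74069064 311.12070729]
```

View pics/c10.png

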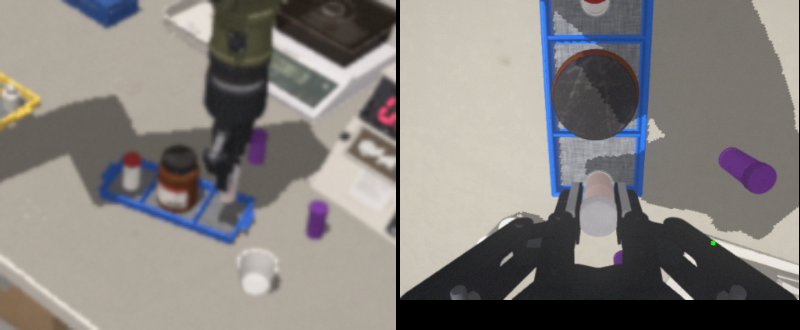

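Call:
send_rows([
  [0,0,0,-0.05,0,-0.7,0],
  [0,0,0,0,0,-0.6,0],
  [0,0,0,0,0,-0.46,0],
  [0,0,0,0,0,0,0],
  [0,0,0,0,0,0,0],
])

```text
time: 26.95
position: [0.5038, -0.2613, 0.0264]
orientation: [-0.099, 0.7, 0.099, 0.7]
contact_force: [0.0, -0.8, -0.3]
opening: 0.0214
```

Release, rise and retreat to a clear spot.

Call:
send_rows([
  [0,0,0,0,0,0,0.7],
  [0,0,0,0,0,0,0.7],
  [0,0,0,0,0,0,0.7],
  [0,0,0,0,0,0.5,0.7],
  [0,0,0,0,0,1,0.7],
  [0,0,0,0,0,1,0.7],
  [0,0,0,0,0,1,0.7],
  [0,0,0,0,0,1,0.7],
  [0,0,0,0,0,1,0.7],
  [0,0,0,0,0.5,1,0.7],
])

```text
time: 27.95
position: [0.5038, -0.2521, 0.1586]
orientation: [-0.099, 0.7, 0.098, 0.701]
contact_force: [0.9, -0.0, 0.3]
opening: 0.0597
```

Call:
send_rows([
  [0,0,0,-0.5,1,0.5,0.7],
  [0,0,0,-0.5,1,0.5,0.7],
  [0,0,0,-0.5,1,0.5,0.7],
  [0,0,0,-0.5,1,0.5,0.7],
  [0,0,0,-0.5,1,0,0.7],
  [0,0,0,-0.5,1,0,0.7],
  [0,0,0,-0.5,1,0,0.7],
  [0,0,0,-0.5,1,0,0.7],
  [0,0,0,-0.5,1,0,0.7],
  [0,0,0,-0.5,1,0,0.7],
])

```text
time: 28.95
position: [0.4032, -0.0506, 0.1977]
orientation: [-0.099, 0.7, 0.099, 0.701]
contact_force: [-0.2, 0.8, 0.1]
opening: 0.0599
```

Call:
send_rows([
  [0,0,0,-0.5,0.5,0,0.7],
  [0,0,0,-0.5,0.2,0,0.7],
  [0,0,0,0,0,0,0.7],
  [0,0,0,0,0,0,0.7],
])

```text
time: 29.35
position: [0.3839, -0.0378, 0.1972]
orientation: [-0.099, 0.7, 0.099, 0.701]
contact_force: [-0.0, -0.3, 0.4]
opening: 0.0597
```

Run:
```python
from h import *
o=get_obs();print(o['position'],o['time'])
a,_,_=shot('top','t11');b,_,_=shot('scene','s11')
x=cv2.resize(a[135:245,120:400],(784,308),interpolation=cv2.INTER_CUBIC);y=cv2.resize(b[130:290,150:370],(396,288),interpolation=cv2.INTER_CUBIC)
c=np.zeros((598,784,3),np.uint8);c[:308]=x;c[310:598,:396]=y;cv2.imwrite('pics/c11.png',c)
for t in('t11','s11'):
    im,W=cloud(t);P=W.reshape(-1,3);P=P[np.isfinite(P[:,0])]
    for n,(px,py),h in(('whiteb',(.461,.177),.07),('vblue',(.4595,.241),.054),('amber',(.485,-.1985),.084),('vred',(.4665,-.135),.054),('vwhite',(.504,-.262),.054),('weight',(.466,.104),.044),('stamp',(.482,.365),.071),('cup',(.44,-.362),.038)):
        q=P[(P[:,2]>.022)&(np.hypot(P[:,0]-px,P[:,1]-py)<.033)]
        if len(q)<5: print(t,n,'none');continue
        zt=np.percentile(q[:,2],98);Q=q[q[:,2]>zt-.006]
        print(t,n,'ztop',zt.round(4),'exp',h,((Q.max(0)+Q.min(0))/2).round(4)[:2],(Q.max(0)-Q.min(0)).round(3)[:2])
```

```text
[ 0.38390929 -0.03777224  0.19720578] 29.35
t11 whiteb ztop 0.0744 exp 0.07 [0.4598 0.1758] [0.035 0.033]
t11 vblue ztop 0.0589 exp 0.054 [0.4581 0.2405] [0.021 0.021]
t11 amber ztop 0.0896 exp 0.084 [ 0.4851 -0.2011] [0.041 0.036]
t11 vred none
t11 vwhite ztop 0.0597 exp 0.054 [ 0.5043 -0.2618] [0.021 0.021]
t11 weight ztop 0.047 exp 0.044 [0.4677 0.1049] [0.012 0.012]
t11 stamp ztop 0.0731 exp 0.071 [0.484  0.3657] [0.024 0.023]
t11 cup ztop 0.0451 exp 0.038 [ 0.4424 -0.3622] [0.044 0.049]
s11 whiteb ztop 0.0711 exp 0.07 [0.4574 0.1762] [0.035 0.034]
s11 vblue ztop 0.0545 exp 0.054 [0.4548 0.2397] [0.024 0.023]
s11 amber ztop 0.0847 exp 0.084 [ 0.4826 -0.1989] [0.045 0.045]
s11 vred ztop 0.0569 exp 0.054 [ 0.4617 -0.1345] [0.023 0.023]
s11 vwhite ztop 0.056 exp 0.054 [ 0.5006 -0.2648] [0.029 0.024]
s11 weight ztop 0.0444 exp 0.044 [0.4653 0.1044] [0.012 0.013]
s11 stamp ztop 0.0709 exp 0.071 [0.4797 0.3633] [0.017 0.025]
s11 cup ztop 0.04 exp 0.038 [ 0.4389 -0.3612] [0.051 0.05 ]
```

View pics/c11.png

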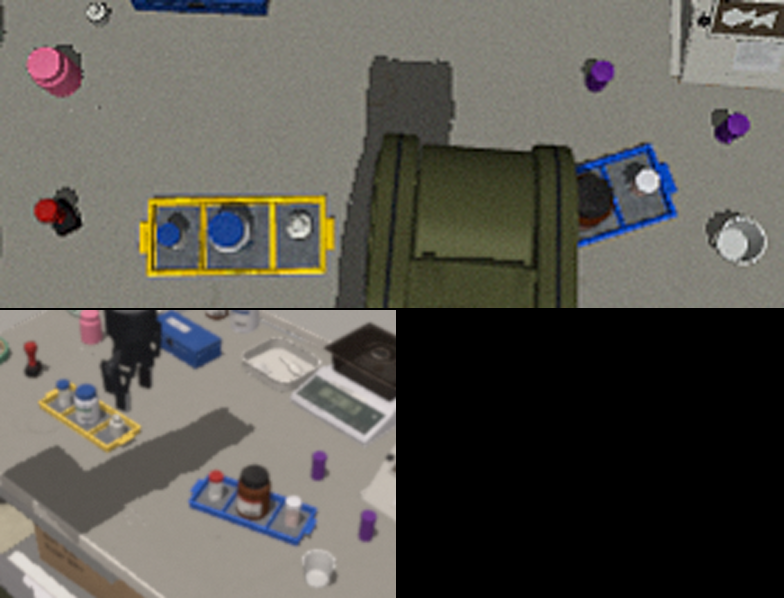

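Everything stands in its well with the expected top heights, and the stamp, cup and weight are where they started. The top camera couldn't see the red vial behind the arm, but the scene camera confirms it. Handing in.

```bash
python3 -c "
from plant import close_job
print(close_job())"
```

```text
the job is handed in; nothing more can be done
None
```

Both kits are packed, and I handed the job in at about 29.5 s of the 112 s allowed; no verdict was reported.
- **Blue tray:** the brown bottle is in the middle well, the red-capped vial in the end well nearer the yellow tray, and the white-capped vial in the other end well.
- **Yellow tray:** the small blue-capped white bottle is in the middle well and the blue-capped vial in the free end well. The weight stayed in its well.

**Last checks:**
- **Positions:** every item measured within about 6 mm of its well centre, well inside the limits. The brown bottle was within about 3 mm of centre against a limit of 13 mm.
- **Standing:** all items look upright. Scene-camera cap heights were within about 3 mm of standing on the well floors.
- **Stamp, cup and weight:** these measured within about 2 mm of their starting places.

**Where checks fell short or disagreed:**
- **Camera offset:** the top camera reads heights 2–7 mm high, and the two fixed cameras differ by 2–4 mm in x. I averaged them for the grasps and placings.
- **Red vial:** the arm hid it from the top camera in the last picture. Its final position rests on the scene camera and on the gripper pose at release.

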